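Open the child-safe descaler jug

TASK

The tea pot is due for descaling. Open the white descaler jug: push its child-safe cap down firmly and, keeping it pressed, turn it anticlockwise until it comes free, then lift it off. Without dropping it or letting it touch the bare worktop (acid marks the stone), set the cap down upright near the middle of the brown saucer and let go, leaving the jug upright where it stood, the saucer in its place, and the tea pot, water bottle and timer undisturbed.

Things in the scene. Friction and masses are not known exactly. Their poses are not given: they have to be found in the camera images.
- cap_mid (a point): Centre, half-way up, of the jug's cap: round, grey, ribbed plastic, 60 mm across, 38 mm high, 60 g, open below, two raised arrows on its crown. The point is on its axis, 19 mm above its lower edge; z up through the crown. While locked, its axes are parallel to the jug's and its lower edge is 195 mm, its crown 233 mm above the worktop.
- cap_seal (a joint): Spring disc under the cap's crown, in m: 0 while the cap is locked, grows as the cap is pressed down on the neck, at most 0.009, -0.003 off the neck. It pushes the cap up with 8 N at 0 plus 0.8 N per mm. Each lug of the neck sits in a notch 4 mm deep of the cap, so the cap must be pressed by more than 4 mm (about 12 N) to turn; 6 to 7 mm is right.
- jug_neck (a point): Centre of the rim of the jug's neck (38 mm across), 214 mm above the worktop, inside the cap while it is on. Three lugs below the rim hold three hooks inside the cap. Pressed, the cap turns anticlockwise seen from above; from 0.65 rad on it can be lifted straight off, at about 1.45 rad it meets a stop, 1.05 rad is best. Rising 20 mm clears the neck.
- jug: Descaler jug, loose, about 1.6 kg, stands still under the press: off-white plastic, blank label, neck at one end, moulded handle behind it. Origin on the worktop below the axis of neck and cap; x from the neck along the handle (body spans x -40 to 110, y -46 to 46 mm), z up. From 30 mm off the neck's axis outward it is nowhere higher than 167 mm.
- saucer: Dark brown stoneware saucer, 245 mm across, loose. Origin at the centre of its underside. Its floor is flat and 8 mm above the worktop in the middle, rising to 11 mm at 60 to 100 mm from the centre and to a rim 20 mm high.
- tea_pot: Tall steel tea pot, 253 mm high, about 160 x 246 mm, a bystander. Origin at the centre of its underside.
- water_bottle: Clear water bottle, 65 mm across, 215 mm high, a bystander. Origin at the centre of its underside.
- timer: White wind-up kitchen timer, 68 mm across, 58 mm high, a bystander. Origin at the centre of its underside.
Things that resemble listed ones, but are neither listed nor needed, are in the scene too. Of the things that look like the jug, take the one that is farthest from the robot's base at the start.

How it is judged (in metres and radians):
On the way, in this order (a step that is already met when the one before it is completed fails the run):
1. the cap is pushed down by at least 4 mm on the neck (z of cap_mid in the frame of jug below 0.21 m and horizontal distance between cap_mid and jug_neck below 0.006 m), for 0.1 s.
2. the cap, still on the neck, is turned until its hooks are clear of the lugs (angle between the x axis of cap_mid and the x axis of jug, either way round above 0.55 rad and z of cap_mid in the frame of jug below 0.222 m and horizontal distance between cap_mid and jug_neck below 0.006 m), for 0.05 s.
3. the cap is lifted clear of the neck (z of cap_mid in the frame of jug above 0.24 m), for 0.1 s.
At the end, for the whole second after the job is handed in: The cap rests upright (within 0.2 rad) on the saucer, its axis within 60 mm of the saucer's centre, released; the jug stands open and upright within 50 mm of where it was, and the saucer lies flat within 50 mm of where it was (horizontal distance between cap_mid and saucer below 0.06 m and z of cap_mid in the frame of saucer between 0.022 and 0.036 m and angle between cap_mid's own z axis and vertical below 0.2 rad and horizontal distance between cap_mid and jug_neck above 0.1 m and angle between each of jug, saucer's own z axis and vertical below 0.05 rad and height (world z) of jug below 0.005 m and distance of each of jug, saucer from where it was at the start of the episode below 0.05 m); the robot touches nothing.
It fails at once if the jug is lifted off the worktop by more than 15 mm (height (world z) of jug above 0.015 m).
It fails at once if the jug is tipped by more than 0.2 rad (angle between jug's own z axis and vertical above 0.2 rad).
It fails at once if the cap gets down onto the worktop beside the saucer (height (world z) of cap_mid below 0.034 m and horizontal distance between cap_mid and saucer above 0.135 m).
It fails at once if the cap is let go more than about 25 mm above the saucer's floor (horizontal distance between cap_mid and saucer below 0.13 m and z of cap_mid in the frame of saucer above 0.052 m and contact force between cap and the fingers below 0.02 N).
It fails at once if the tea pot, water bottle or timer is moved by more than 30 mm (distance of any of tea_pot, water_bottle, timer from where it was at the start of the episode above 0.03 m).
It also fails if it takes over 45 s, if anything falls off the work surface, if the arm or the gripper's body presses on something with over 40 N, if the wrist force passes 120 N, or if a joint passes its speed limit or range.

ROBOT

A 7-joint arm with a two-finger parallel gripper is mounted at the origin on the work surface; the furniture and walls round the work are solid. World frame = base frame: x ahead of the robot, y to its left, z up, the work surface at z = 0. Lengths are in m, angles in degrees, forces in N, time in s.
With the tool pointing down it reaches from about 0.35 to 0.775 m from the base axis. Payload 3.1 kg.
Tool frame: the origin (TCP) lies on the centre line of the jaws, within the pads' length; the fingertips stand 17 mm ahead of it and the grasp point (between the pads) lies 2 mm behind it (robot.tip_reach is the distance from the TCP to the fingertips, in m); z points along the fingers, y is the line along which they close (so a half turn about z gives the same grasp; the last joint's range is limited). The gripper opens to 85 mm and grips with 20 to 120 N. Pads are 22 mm wide; open, the fingers measure 114 mm over their backs; the gripper's body (76 mm by 85 mm) begins 54 mm behind the grasp point. The pads swing forward as they close: fully open they stand 13 mm farther back than shut.
Start: joints at [-2.389, 17.813, 0.802, 86.603, -0.252, 75.585, -1.558], TCP at [0.55, 0, 0.248] pointing down, gripper open.
Joint ranges: [-154.91, 154.91], [-16.99, 109.72], [-72.82, 74.43], [7.12, 147.25], [-82.49, 262.49], [11.32, 116.49], [-174.64, 174.64]. Speed limits (degrees/s): [159.86, 159.86, 180, 180, 180, 180, 180].

INTERFACE

Orientations are given as [roll, pitch, yaw] about the fixed x, y, z axes, in that order (R = Rz(yaw) Ry(pitch) Rx(roll)).
In Python, from station import robot, fingers, vision, workorder, recognise gives the robot as it stands. Calls block until the motion is done:
- robot.move_to(position, orientation): joint-space move of the TCP to a pose.
- robot.line_to(position, orientation=None, velocity=0.15, f_stop=None): straight line of the TCP; orientation=None keeps the orientation; velocity is the mean speed in m/s. With f_stop (N) it stops when the force on the tool has changed by that much, and returns True; else False.
- robot.move_j(angles): joint-space move.
- fingers.gripper_to(opening, force=None): opening from 0.0 (shut) to 1.0 (fully open); force is the grip in N (None keeps the last); returns when the fingers have stopped.
- robot.pause(seconds).
- robot.inverse_kinematics(position, orientation): joint angles nearest the present ones, or None.
- vision.grab_frame(name): name is "scene" or "side" or "wrist"; returns the picture (480x640x3 uint8, red, green, blue); there is no depth.
- vision.calibration(name): a dict with "mtx" (3x3 intrinsics, pixels), "extrinsics" (4x4, takes a point from world to camera coordinates); the wrist camera has in their place "T_tool_cam" (4x4, takes a point from camera to tool coordinates, whose origin is the TCP and whose axes are the flange's). Camera axes: x right, y up, looking along -z (the intrinsics and any distortion apply to the point x, -y, -z); pixel columns grow to the right and rows downward; lengths in m; the calibration is good to about 2 mm. A picture is of the moment at which its call begins: read the wrist's pose just before it. calibration takes no time and is no camera call.
A pose or a line that the arm cannot do raises robot.PlanningError and nothing moves.
- workorder.close_job(): hands the job in; it is judged then, once.
Trained networks look in the newest picture that a camera, given by its name, has taken for a name from the list of things; names that differ only in an ending like _2 or _b are one class to them, and where a whole thing is asked for, a point or a joint stands for the part that bears it (a point fixed in the world has none). Each returns a list of dicts, best first, with "p" (0 to 1); they miss things now and then, are a little off and sometimes report something else, mostly with a low value. They report only what shows in the picture. A call takes as long as a camera call. They do not tell look-alikes from the thing itself.
- recognise(label, camera): "rect" ([centre column, centre row, width, height] in pixels, round what is visible of it).
Readings, each from a call of its own:
- robot.current_time_s(): time.
- robot.current_joint_positions(): joint angles.
- robot.current_dq(): joint speeds.
- robot.current_joint_torque(): joint torques, N m.
- robot.current_tool_pos(): TCP position.
- robot.current_eef_rot(): TCP orientation.
- robot.current_contact_force(): force on the tool from outside, world axes, zero at the start.
- robot.current_torque(): the same for the moment, N m.
- robot.current_finger_gap(): opening from 0.0 (shut) to 1.0 (fully open).
- robot.current_gripper_force(): force on a finger pad.
Only numpy, scipy, OpenCV 4.12 (cv2) and the standard library are available. Lean on these libraries where they do the work, as an engineer would, in place of code of your own. Each camera call takes 0.05 s, during which the arm holds its last target. There are 200 camera calls.

## Working session

There is one attempt and no reset: what is moved stays moved. The work goes in short steps, each a Python script; the robot and the scene stay as the last script left them, time stands still between calls to the robot, and variables do not carry over. Pictures are saved under pics/ and viewed, at most 10 in all, crops included, and the job is handed in when it is done.

```bash
ls; mkdir -p pics; cat > h.py <<'E'
import numpy as np, cv2
from station import robot, fingers, vision, workorder, recognise
def grab(n,f=None):
    im=vision.grab_frame(n)
    if f: cv2.imwrite('pics/'+f,cv2.cvtColor(im,cv2.COLOR_RGB2BGR))
    return im
E
python3 - <<'E'
from h import *
a=grab('scene','scene.png');b=grab('side','side.png')
for c in ('scene','side'):
    k=vision.calibration(c); print(c,k)
    for l in ('cap_mid','jug','saucer','tea_pot','water_bottle','timer'):
        print(l,[(np.round(d['rect']).astype(int).tolist(),round(d['p'],2)) for d in recognise(l,c)])
print(vision.calibration('wrist'), robot.current_time_s())
E
```

```text
pics
scene {'mtx': array([[572.88818676,   0.        , 313.93451217],
       [  0.        , 572.88818676, 233.26834688],
       [  0.        ,   0.        ,   1.        ]]), 'extrinsics': array([[ 0.62074796, -0.78375298,  0.02008058, -0.22956147],
       [ 0.52849925,  0.43722593,  0.72768264, -0.40923383],
       [-0.57910319, -0.44109494,  0.68561997, -1.1276688 ],
       [ 0.        ,  0.        ,  0.        ,  1.        ]])}
cap_mid [([403, 262, 28, 29], 0.76), ([397, 298, 46, 75], 0.47)]
jug [([374, 408, 85, 111], 0.92), ([150, 285, 40, 94], 0.61), ([396, 298, 44, 80], 0.6)]
saucer [([286, 258, 95, 71], 0.96)]
tea_pot [([262, 158, 43, 85], 0.96)]
water_bottle [([391, 206, 32, 79], 0.77)]
timer [([332, 208, 25, 24], 0.6)]
side {'mtx': array([[442.23616786,   0.        , 317.81884446],
       [  0.        , 442.23616786, 234.5754994 ],
       [  0.        ,   0.        ,   1.        ]]), 'extrinsics': array([[ 0.83625175, -0.54833091, -0.00402785, -0.35305969],
       [ 0.22210167,  0.3319899 ,  0.91676254, -0.29947009],
       [-0.50135203, -0.76753887,  0.39941234, -1.03080356]
[... 193 characters left out ...]
aucer [([302, 269, 78, 39], 0.64)]
tea_pot [([304, 206, 54, 70], 0.9), ([374, 295, 45, 76], 0.58)]
water_bottle []
timer [([354, 247, 13, 20], 0.48), ([374, 296, 47, 76], 0.32)]
{'mtx': array([[357.60946805,   0.        , 319.71689669],
       [  0.        , 357.60946805, 235.84091487],
       [  0.        ,   0.        ,   1.        ]]), 'T_tool_cam': array([[-3.35780933e-05,  9.47242128e-01,  3.20518877e-01,
         8.23628923e-02],
       [ 9.99999920e-01,  1.59823922e-04, -3.67572300e-04,
        -1.28131402e-03],
       [-3.99406552e-04,  3.20518839e-01, -9.47242057e-01,
        -1.25151397e-01],
       [ 0.00000000e+00,  0.00000000e+00,  0.00000000e+00,
         1.00000000e+00]])} 0.7
```

View pics/scene.png

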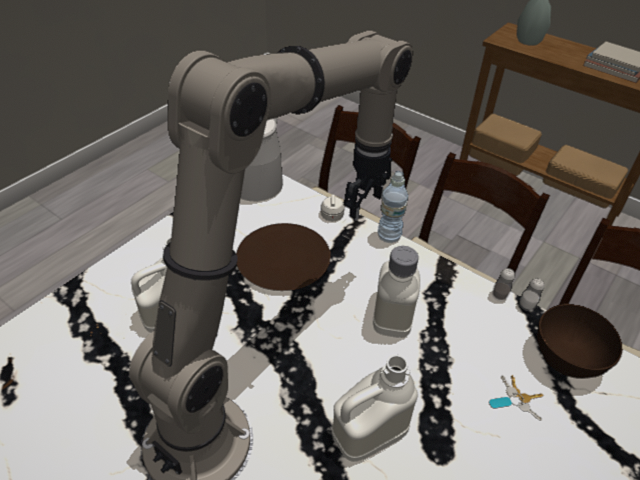

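View pics/side.png

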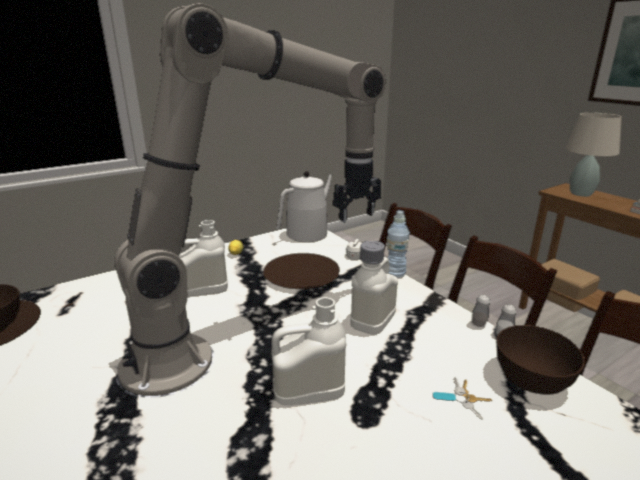

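The things that could be taken for the jug, in scene pixels:
- Uncapped jug at (374,408).
- Uncapped jug behind the arm at (150,285).
- Grey-capped jug at (396,298), with its cap at (403,262). It looks farthest away, so I take this one.

The saucer is at (286,258) and the bowl at (580,340) is a look-alike. Next I locate these and look from close by.

```bash
cat >> h.py <<'E'
from scipy.spatial.transform import Rotation as R
def cam(n):
    k=vision.calibration(n)
    if n!='wrist': E=np.linalg.inv(k['extrinsics'])
    else:
        T=np.eye(4);T[:3,:3]=R.from_euler('xyz',robot.current_eef_rot(),degrees=True).as_matrix();T[:3,3]=robot.current_tool_pos()
        E=T@k['T_tool_cam']
    return k['mtx'],E
def ray(C,u,v):
    K,E=C; d=np.linalg.inv(K)@[u,v,1]; return E[:3,3],E[:3,:3]@(d*[1,-1,-1])
def onz(C,u,v,z):
    o,d=ray(C,u,v); return o+d*(z-o[2])/d[2]
E
python3 - <<'E'
from h import *
S,D=cam('scene'),cam('side')
print('cap',onz(S,403,262,.214),onz(D,373,253,.214))
for n,u,v in(('jugA base',374,445),('jugB',150,320),('bottle',391,236),('timer',332,216),('pot',262,195)): print(n,onz(S,u,v,0))
print('jugs z.1',onz(S,374,408,.1),onz(S,150,285,.1),onz(S,396,298,.1))
print('saucer',onz(S,286,258,.012),onz(D,302,269,.012))
c=(onz(S,403,262,.214)+onz(D,373,253,.214))/2
# look from above: camera ~0.08 ahead of tcp along tool x
print(robot.current_eef_rot())
E
python3 - <<'E'
import cv2
im=cv2.imread('pics/scene.png')[200:360,320:480]
cv2.imwrite('pics/crop.png',cv2.resize(im,None,fx=3,fy=3,interpolation=2))
E
```

```text
cap [ 0.48355058 -0.14212976  0.214     ] [ 0.48596357 -0.1488743   0.214     ]
jugA base [ 0.21261552 -0.27556936  0.        ]
jugB [0.13710379 0.30561686 0.        ]
bottle [0.74008329 0.02430937 0.        ]
timer [0.70271466 0.19839801 0.        ]
pot [0.64543088 0.41303274 0.        ]
jugs z.1 [ 0.22612732 -0.25537228  0.1       ] [0.16157904 0.30810733 0.1       ] [ 0.48151375 -0.1420583   0.1       ]
saucer [0.48490748 0.18361862 0.012     ] [0.49423948 0.20305132 0.012     ]
[ 1.79995980e+02 -1.02872338e-03  9.00062383e+01]
```

View pics/crop.png

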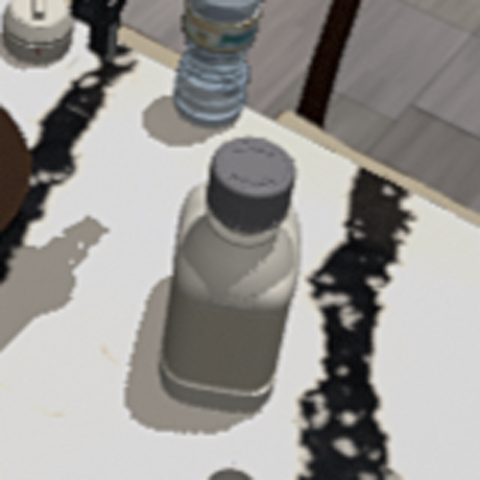

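The crop shows the chosen jug: off-white, with the grey ribbed cap and its crown arrows at crop (252,165). Now I take close looks with the wrist camera at the saucer, then the cap.

```bash
python3 - <<'E'
from h import *
robot.move_to([.49,.24,.35],[180,0,90]); C=cam('wrist'); grab('wrist','w1.png')
for d in recognise('saucer','wrist'): print(d,onz(C,d['rect'][0],d['rect'][1],.014))
robot.move_to([.484,-.145,.36],[180,0,90]); C=cam('wrist'); grab('wrist','w2.png')
for d in recognise('cap_mid','wrist'): print(d,onz(C,d['rect'][0],d['rect'][1],.225))
print(robot.current_time_s(),robot.current_joint_positions())
a=cv2.imread('pics/w1.png');b=cv2.imread('pics/w2.png')
cv2.imwrite('pics/w12.png',np.vstack([cv2.resize(a,(400,300)),cv2.resize(b,(400,300))]))
E
```

```text
{'rect': [316.2, 209.4, 184.1, 182.9], 'p': 0.95} [0.48479283 0.20066279 0.014     ]
{'rect': [327.4, 223.8, 79.5, 87.1], 'p': 0.71} [ 0.4892211  -0.13907047  0.225     ]
3.375 [ 8.53859474 10.50848948  7.3619561  80.57603575 -1.3823982  89.01679138
 16.00475131]
```

View pics/w12.png

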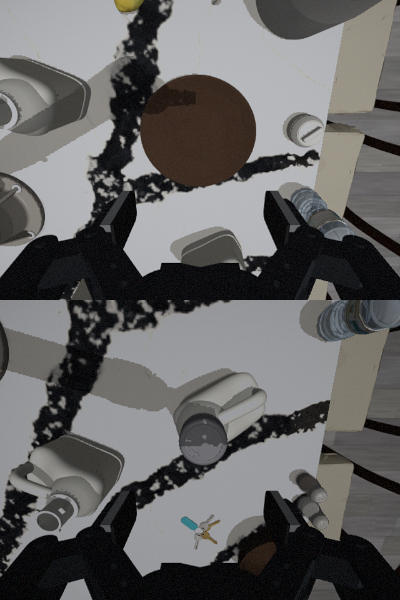

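View pics/w2.png

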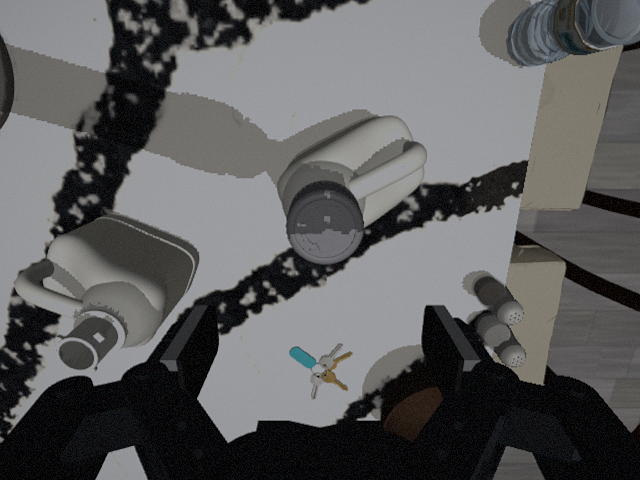

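Wrist views show the saucer centred at (316,209). The capped jug has its crown at about (325,228) and its handle towards the upper right, so the fingers along x are clear. Next I fit the cap model to the rect, with a second view offset in position for the check.

```bash
cat >> h.py <<'E'
from scipy.optimize import least_squares
def edges(r): u,v,w,h=r; return np.array([u-w/2,u+w/2,v-h/2,v+h/2])
def caprect(C,x,y,zs=(.195,.233)):
    K,E=C; a=np.linspace(0,2*np.pi,60)
    P=np.vstack([np.c_[x+.03*np.cos(a),y+.03*np.sin(a),0*a+z] for z in zs])
    q=(P-E[:3,3])@E[:3,:3]; q=q*[1,-1,-1]@K.T; q=q[:,:2]/q[:,2:]
    return np.array([q[:,0].min(),q[:,0].max(),q[:,1].min(),q[:,1].max()])
def fitcap(C,r,zs=(.195,.233)):
    s=least_squares(lambda p:caprect(C,*p,zs)-edges(r),[.485,-.14]); return s.x,s.fun
E
python3 - <<'E'
from h import *
C=cam('wrist'); print(fitcap(C,[327.4,223.8,79.5,87.1]))
robot.line_to([.52,-.165,.33],velocity=.15); C=cam('wrist'); grab('wrist','w3.png')
for d in recognise('cap_mid','wrist'): print(d,fitcap(C,d['rect']))
print(robot.current_time_s(),robot.current_contact_force())
E
```

```text
(array([ 0.48911699, -0.14122792]), array([-0.80466735,  0.80652769,  0.28035507, -0.22047589]))
{'rect': [271.8, 204.6, 89.6, 96.3], 'p': 0.93} (array([ 0.48801974, -0.13958397]), array([-2.10914217,  2.44532122, -0.69462839,  0.9089442 ]))
{'rect': [315.7, 158.7, 164.4, 127.6], 'p': 0.32} (array([ 0.51608061, -0.10706589]), array([ 32.97760973, -33.03429598,  11.09888322, -16.35153475]))
3.9667 [ 0.28678909 -0.17366434  0.60151396]
```

```bash
python3 - <<'E'
from h import *
x,y=.4885,-.1405
robot.line_to([x,y,.30],velocity=.15)
robot.line_to([x,y,.212],velocity=.08,f_stop=6)
print('at',robot.current_tool_pos(),robot.current_contact_force())
fingers.gripper_to(0.0,force=80)
print('grip',robot.current_finger_gap(),robot.current_gripper_force(),robot.current_tool_pos(),robot.current_contact_force(),robot.current_torque(),robot.current_time_s(),robot.current_joint_positions())
grab('side','s2.png');grab('wrist','w4.png')
a=cv2.imread('pics/s2.png')[200:380,280:480];b=cv2.imread('pics/w4.png')
cv2.imwrite('pics/g.png',np.hstack([cv2.resize(a,(400,360)),cv2.resize(b,(400,360))]))
E
```

```text
at [ 0.4889857  -0.14062455  0.2126296 ] [-0.64371363  0.80662614  0.73418655]
grip 0.6808013043051273 84.80884210439399 [ 0.48858071 -0.14058833  0.21298138] [-1.98682748  0.44805893  5.58609928] [0.1043713  0.49763379 0.03894579] 6.0667 [ 8.4916142  14.20672275  6.89624022 96.58656626 -1.8066825  69.27307146
 15.81620884]
```

View pics/g.png

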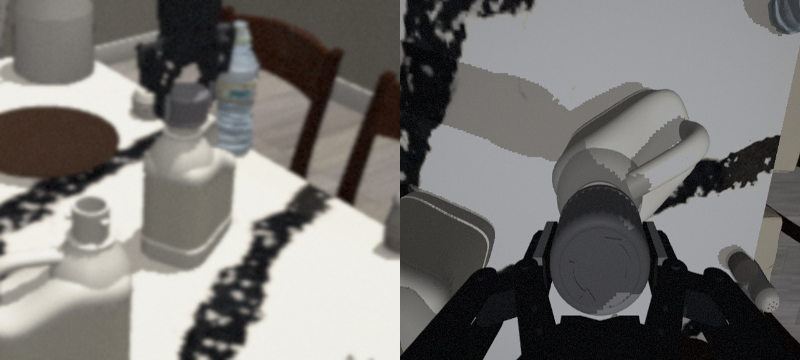

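```bash
python3 - <<'E'
from h import *
x,y,z0=robot.current_tool_pos(); zt=z0-.0065; zc=zt
for i in range(3):
    robot.line_to([.4885,-.1405,zc],velocity=.03); robot.pause(.15)
    z=robot.current_tool_pos()[2]; print(zc,z-z0,robot.current_contact_force())
    if z-z0<-.0058: break
    zc-=z-zt
q=np.array(robot.current_joint_positions())
# sign of j7 for +yaw
r0=robot.current_eef_rot()[2]
for s in (1,):
    qa=q.copy(); qa[6]-=5; robot.move_j(qa); print('yaw',r0,robot.current_eef_rot(),robot.current_tool_pos(),robot.current_contact_force(),robot.current_torque(),robot.current_time_s())
E
```

```text
0.20646874017944356 -0.004363147044181781 [-4.60406272 -0.19888509 10.95179192]
0.20433188722362533 -0.006176417689126024 [-5.21336489  1.16938569 12.15232463]
yaw 89.99816415717024 [ 1.79818237e+02 -2.00721585e-02  8.50469239e+01] [ 0.48885897 -0.14021948  0.20889338] [-4.6007258   0.85548508 11.58210224] [0.29963711 0.90621658 0.09520441] 7.3
```

Raising j7 turns the tool anticlockwise, and turning from the measured joints loses press depth. So I press again and turn from the commanded joints.

```bash
python3 - <<'E'
from h import *
z0=.21298; p=[.4885,-.1405,.2036]
def rep(n): print(n,np.round((robot.current_tool_pos()-np.array([.4885,-.1405,z0]))*1e3,1),round(robot.current_eef_rot()[2],1),np.round(robot.current_contact_force(),1),np.round(robot.current_torque(),2),round(robot.current_gripper_force(),1),robot.current_time_s())
robot.line_to(p,[180,0,90],velocity=.02); robot.pause(.15); rep('press')
q=np.array(robot.inverse_kinematics(p,[180,0,90])); q0=np.array(robot.current_joint_positions()); print(np.abs(q-q0).max())
if np.abs(q-q0).max()<3:
    for a in (6,20,40,60):
        t=q.copy(); t[6]+=a; robot.move_j(t); rep(a)
        if abs(robot.current_eef_rot()[2]-90-a)>8: print('lag');break
E
```

```text
press [ 1.   0.  -6.6] 90.0 [-2.6  0.9 11.9] [0.34 0.8  0.07] 88.1 7.7583
0.20578453293730092
6 [ 1.3  0.2 -6.5] 96.1 [-2.6  2.1 12.9] [0.31 0.77 0.09] 88.1 8.0083
20 [ 1.3  0.3 -6.5] 110.1 [-2.8  1.3 12.9] [0.27 0.75 0.15] 88.1 8.35
40 [ 1.3  0.4 -6.5] 130.1 [-3.2  1.9 12.6] [0.33 0.71 0.03] 88.1 8.775
60 [ 1.3  0.3 -6.5] 150.1 [-3.4  2.6 12.6] [0.33 0.72 0.01] 88.1 9.2
```

```bash
python3 - <<'E'
from h import *
grab('wrist','w5.png')
a=cv2.imread('pics/w4.png');b=cv2.imread('pics/w5.png')
cv2.imwrite('pics/t.png',np.hstack([cv2.resize(i[160:430,150:500],(400,309)) for i in (a,b)]))
E
```

```text
(no output)
```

View pics/t.png

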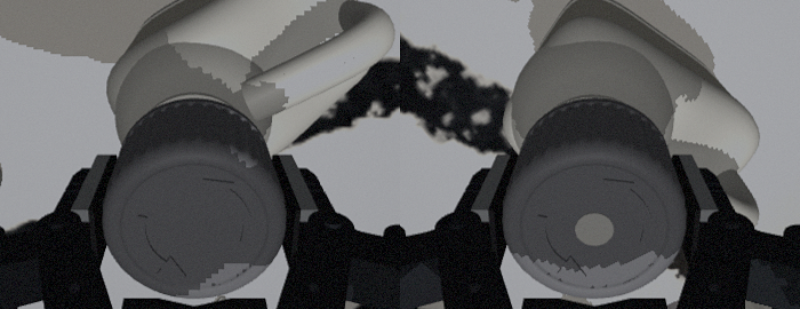

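The cap turned with the fingers: the arrows look unchanged while the jug swung about 60° in the picture. Now I lift it.

```bash
python3 - <<'E'
from h import *
def rep(n): print(n,np.round(robot.current_tool_pos(),4),np.round(robot.current_eef_rot(),1),np.round(robot.current_contact_force(),1),round(robot.current_gripper_force(),1),round(robot.current_finger_gap(),3),robot.current_time_s())
x,y=robot.current_tool_pos()[:2]
robot.line_to([x,y,.222],velocity=.03); rep('up1')
f=robot.current_contact_force()[2]
if f>-8:
    robot.line_to([x,y,.245],velocity=.05); rep('up2')
    robot.line_to([x,y,.31],velocity=.15); rep('up3')
    grab('side','s3.png'); grab('wrist','w6.png')
    a=cv2.imread('pics/s3.png')[140:380,260:500];b=cv2.imread('pics/w6.png')
    cv2.imwrite('pics/l.png',np.hstack([cv2.resize(a,(400,400)),cv2.resize(b,(400,400))]))
E
```

```text
up1 [ 0.4896 -0.1402  0.2214] [-180.   -0.  150.] [ 0.5  0.1 -1.4] 86.7 0.681 10.0167
up2 [ 0.4898 -0.1402  0.2452] [180.   0. 150.] [ 0.2 -0.5 -0.8] 86.7 0.682 10.625
up3 [ 0.4893 -0.1401  0.3091] [-1.8e+02 -1.0e-01  1.5e+02] [-0.3  0.3 -0.5] 86.6 0.682 11.2083
```

View pics/l.png

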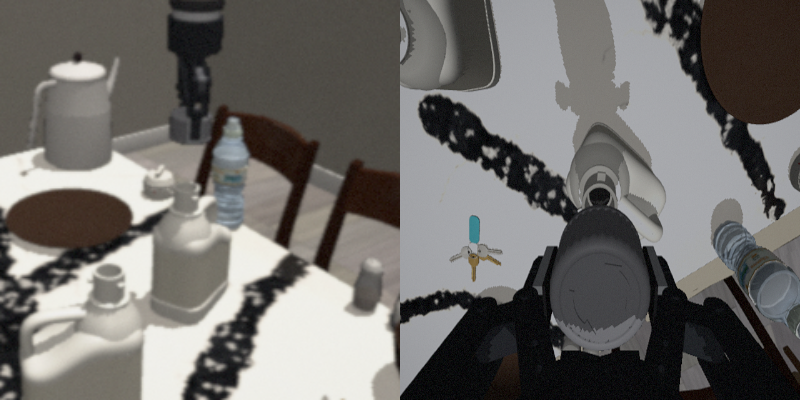

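The cap is off and upright in the fingers, and the open jug is standing. Next I carry the cap to the saucer and place it.

```bash
python3 - <<'E'
from h import *
def rep(n): print(n,np.round(robot.current_tool_pos(),4),np.round(robot.current_eef_rot(),1),np.round(robot.current_contact_force(),1),round(robot.current_gripper_force(),1),robot.current_time_s())
x,y=.486,.199
robot.line_to([x,y,.31],[180,0,150],velocity=.15); rep('over')
robot.line_to([x,y,.06],velocity=.12); rep('low')
hit=robot.line_to([x,y,.019],velocity=.025,f_stop=4); rep(('down',hit))
if hit and robot.current_tool_pos()[2]<.034:
    fingers.gripper_to(.88); rep('open')
    robot.line_to([x,y,.12],velocity=.06); robot.line_to([x,y-.0,.30],velocity=.15)
    robot.pause(.3); rep('away')
    C=cam('wrist'); grab('wrist','w7.png')
    for l in ('cap_mid','saucer'):
        for d in recognise(l,'wrist'): print(l,d,onz(C,d['rect'][0],d['rect'][1],.03 if l=='cap_mid' else .014))
    grab('side','s4.png')
    a=cv2.imread('pics/s4.png')[140:380,200:440];b=cv2.imread('pics/w7.png')
    cv2.imwrite('pics/p.png',np.hstack([cv2.resize(a,(400,400)),cv2.resize(b,(400,300),interpolation=3).repeat(1,0) if 0 else cv2.resize(b,(400,400))]))
E
```

```text
over [0.4862 0.1982 0.31  ] [-180.     0.   149.9] [ 0.7 -0.  -1.5] 86.6 13.7167
low [0.4865 0.1992 0.0606] [179.9   0.  150. ] [0.4 0.3 0.2] 86.6 15.95
('down', True) [0.4859 0.1989 0.0261] [-180.   -0.  150.] [ 0.4 -0.4  4.8] 87.2 17.175
open [0.4846 0.1983 0.0248] [-1.798e+02 -1.000e-01  1.500e+02] [-0.5  0.  -0.1] 0.0 17.4917
away [0.4858 0.1989 0.2996] [-1.798e+02 -1.000e-01  1.500e+02] [-0.5  0.  -0. ] 0.0 20.875
cap_mid {'rect': [321.1, 192.6, 55.4, 60.8], 'p': 0.97} [0.48429158 0.19962759 0.03      ]
saucer {'rect': [318.2, 181.5, 212.6, 214.2], 'p': 0.72} [0.47422842 0.20155042 0.014     ]
```

View pics/p.png

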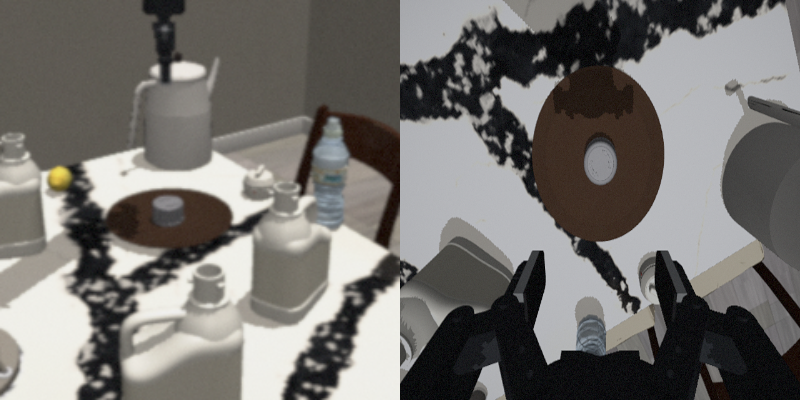

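The cap stands upright near the saucer's centre, about 1 cm off it. It is released, and the jug stands open and undisturbed.

```bash
python3 -c "
from h import *
print(workorder.close_job())"
```

```text
the job is handed in; nothing more can be done
None
```

I pressed, unscrewed and lifted off the jug's cap, set it upright within about 1 cm of the saucer's centre and let go, and handed the job in at about 21 s; no verdict came back, but the last pictures show the jug upright and open and nothing else disturbed.

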